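# Index and lock the engraver's rotary stage

## Task

Set the engraver's rotary stage to its index position and lock it. First stand the round-headed index pin in the turntable's bush and let go of it, then gently push the turntable round by one of its spokes, clockwise seen from above, until the pin drops by itself into the hidden bore somewhere in the sector marked by the pointer and locks the table; stop pushing as soon as you feel it lock. Finish with the pin's head down on the table, and leave the square-headed pin, knives and other things where they are.

Things in the scene. Friction and masses are not known exactly. Their poses are not given: they have to be found in the camera images.
- foot: Fixed round dark steel foot of the rotary stage, 208 mm across, 23.5 mm high. Origin: centre of its underside, on the bench, on the turning axis; z up, x towards the pointer. A flat index plate hidden inside, its top 24 mm above the bench, has one 20 mm bore 57 mm from the axis, somewhere within 0.35 rad either side of the pointer, different each time, out of sight, so found by feel.
- pointer (a point): Outer tip of the foot's pointer (the index mark), a steel lug pointing outwards from the middle of a raised steel arc on the foot (the index sector, 0.35 rad either side), 138 mm from the axis, 14 mm above the bench; the spokes pass over it. At the start the bush is 0.85 to 1.25 rad counterclockwise (seen from above) of the pointer, so the table must be turned clockwise to bring the bush to it.
- turntable: Round aluminium table, 196 mm across, 16 mm thick; turns about its z axis (up), stays where left; drag 1 to 2 N at a spoke end. Origin: on the axis at its underside, 26 mm above the bench; x towards the bush. Blade blank and clamps up to 17 mm above the face lie across the axis from the bush. Once the pin has dropped it is locked and the force rises steeply: pushing it with over 15 N is too hard.
- spoke_tip (a point): Outer end of one spoke. Three alike level round steel spokes, 12 mm thick, stick out of the turntable's rim at +60 (this one), 180 and -60 degrees about z from the bush; each reaches from 98 to 148 mm from the axis, centre line 34 mm above the bench. Nothing stands below them outside the foot except the pointer.
- bush (a point): Centre of the mouth of the bush, an 18 mm wide chamfered hole straight through a square steel insert (40 x 36 mm) in the turntable, 57 mm from the axis, level with the table's upper face (42 mm above the bench).
- index_pin: Upright steel index pin, 0.1 kg: shank 16 mm thick, 34 mm long, chamfered end. Origin: centre of the shank's lower end; z up. It starts in either hole of the pin block, lower end 10 mm above the bench. In the bush, standing on the index plate, its lower end is 24 mm above the bench; over the bore it drops 16 mm by its own weight until the head lies on the table (lower end at 8 mm).
- pin_head (a point): Centre of the index pin's round head, 24 mm in diameter and 26 mm high, 47 mm above the pin's lower end; the place to grip it.
- pin_block: Fixed light wooden block, 150 x 56 x 30 mm high, with two 17.5 mm holes 20 mm deep, 40 mm either side of its centre along its x axis. Origin: centre of its underside, on the bench.
- square_pin: Another steel pin in the block's other hole, as the index pin but with a square head, 22 x 22 x 26 mm. Not to be used. Origin: centre of the shank's lower end.
- knife_wood: Bystander: kitchen knife lying flat, wooden handle, about 290 mm long, 17 mm high, along its x axis, blade to +x. Origin: underside near the bolster.
- knife_black: Bystander: kitchen knife lying flat, black handle, about 300 mm long, 17 mm high, along its x axis, blade to +x. Origin: underside near the bolster.
- stone: Bystander: sharpening stone, 70 x 200 x 26 mm. Origin: centre of its underside.
- tape: Bystander: roll of paper tape lying flat, 68 mm across, 24 mm high. Origin: centre of its underside.
- scissors: Bystander: scissors with red handles lying flat, 190 mm long, 12 mm high. Origin: at the pivot, underside.
- tin: Bystander: open steel tin, 72 mm across, 90 mm high. Origin: centre of its underside.

How it is judged (in metres and radians):
On the way, in this order (a step that is already met when the one before it is completed fails the run):
1. the index pin stands in the bush, on the index plate, let go of (z of index_pin in the frame of foot between 0.018 and 0.03 m and contact force between the fingers and index_pin below 0.2 N and horizontal distance between index_pin and bush below 0.005 m and angle between index_pin's own z axis and vertical below 0.2 rad), for 0.2 s.
2. the fingers push the turntable by a spoke, off the pin, with the pin still up in the bush (contact force between the fingers and turntable above 0.3 N and z of index_pin in the frame of foot above 0.018 m and contact force between the fingers and index_pin below 0.2 N and horizontal distance between index_pin and bush below 0.005 m and angle between index_pin's own z axis and vertical below 0.2 rad), for 0.1 s.
3. the pin has dropped through the bush into the bore (z of index_pin in the frame of foot between 0.004 and 0.012 m and horizontal distance between index_pin and bush below 0.005 m and angle between index_pin's own z axis and vertical below 0.2 rad), for 0.2 s.
At the end, for the whole second after the job is handed in: The index pin is upright (within 0.2 rad) in the bush (within 5 mm of centre), its lower end 4 to 12 mm above the foot's underside, so dropped into the bore; the bush is in the pointer's sector (at least 50 mm from the axis towards it); table and pin at rest (0.05 rad/s, 0.02 m/s) (all of step 3 and angular speed of turntable below 0.05 rad/s and linear speed of index_pin below 0.02 m/s and x of bush in the frame of foot above 0.05 m); the robot touches nothing.
It fails at once if the turntable is pushed with more than 15 N (contact force between any of the fingers, the arm and turntable above 15 N).
It fails at once if the square-headed pin is moved more than 20 mm, or another bystander more than 30 mm (distance of square_pin from where it was at the start of the episode above 0.02 m or distance of any of knife_wood, knife_black, stone, tape, scissors, tin from where it was at the start of the episode above 0.03 m).
It also fails if it takes over 72 s, if anything falls off the work surface, if the arm or the gripper's body presses on something with over 40 N, if the wrist force passes 120 N, or if a joint passes its speed limit or range.

## Robot

A 7-joint arm with a two-finger parallel gripper is mounted at the origin on the work surface. World frame = base frame: x ahead of the robot, y to its left, z up, the work surface at z = 0. Lengths are in m, angles in degrees, forces in N, time in s.
With the tool pointing down it reaches from about 0.425 to 0.875 m from the base axis. Payload 4.7 kg.
Tool frame: the origin (TCP) lies at the very end of the fingers, on their centre line; the grasp point (between the pads) lies 19 mm behind it; z points along the fingers, y is the line along which they close (so a half turn about z gives the same grasp; the last joint's range is limited). The gripper opens to 85 mm and grips with 20 to 120 N. Pads are 22 mm wide; open, the fingers measure 114 mm over their backs; the gripper's body (76 mm by 85 mm) begins 54 mm behind the grasp point. The pads swing forward as they close: fully open they stand 13 mm farther back than shut.
Start: joints at [-75.396, 18.392, -4.016, 83.108, 1.295, 78.541, -3.26], TCP at [0.155, 0.631, 0.21] pointing down, gripper open.
Joint ranges: [-163.93, 163.93], [-17.29, 119.83], [-79.2, 71.16], [3.27, 140.29], [-89.18, 269.18], [5.43, 117.66], [-154.24, 154.24]. Speed limits (degrees/s): [147.25, 147.25, 180, 180, 180, 180, 180].

## Interface

Orientations are given as a 3x3 rotation matrix whose columns are the frame's x, y, z axes.
In Python, from workcell import robot, cams gives the robot as it stands. The module is installed in compiled form; this text tells all that it offers.
- The arm moves only by the tool drive_tool, never from a script. Its argument "motion" is a list of rows, each a list of 7 numbers: the finger opening in mm, from 0 to 85.4, then the shift along the tool's x, y, z scaled (see below), then the turn, a rotation vector about the tool's x, y, z scaled (see below). In form: [[jaw, x, y, z, ax, ay, az], ...]. A call has 1 to 12 rows; each row is the pose to reach, as a shift and turn from the pose commanded when the call began, along the tool's axes at that moment; what a row does not reach only later rows make up. The controller multiplies each number of a shift by 0.15 m and each number of a turn by pi/4 rad. A row lasts 1/12 s, in which the tool goes at most 41.7 mm and 7.16 degrees, less where a joint would pass 70% of its speed; a pose out of reach is approached as far as the arm can. A call with a number of a shift or a turn outside -1 to 1 is refused whole. A call with a gripper value outside its range is refused whole. The fingers move at their own pace and stop on an object; the grip force is fixed at half the most. Time passes only in rows, so rows that repeat a pose let the fingers close. It gives the time, the measured TCP pose, the force, the opening and the grip force at its end, in the units of the state.
- robot.get_state(): the state, without advancing time (a new reading comes with each control period).
- cams.read_camera(name): name is "scene" or "top"; returns (picture, depth): 384x512x3 uint8, red, green, blue; 384x512 float32, m along the optical axis (not along the pixel's ray), 0 where there is no reading.
- cams.get_calibration(name): a dict with "mtx" (3x3 intrinsics, pixels), "R" (3x3) and "t" (3): a world point X has camera coordinates R X + t. Camera axes: x right, y down, z forward; pixel columns grow to the right and rows downward; lengths in m; the calibration is good to about 2 mm. A picture is of the moment at which its call begins. get_calibration takes no time and is no camera call.
- robot.job_done(): hands the job in; it is judged then, once.
The state is a dict: "time_s": time; "qpos": joint angles; "joint_velocities": joint speeds; "joint_efforts": joint torques, N m; "eef_pos": TCP position; "orientation": TCP orientation; "ft_force": force on the tool from outside, world axes, zero at the start; "wrist_torque": the same for the moment, N m; "opening": opening from 0.0 (shut) to 1.0 (fully open); "grip_force": force on a finger pad.
Only numpy, scipy, OpenCV 4.12 (cv2) and the standard library are available. Lean on these libraries where they do the work, as an engineer would, in place of code of your own. Each camera call takes 0.05 s, during which the arm holds its last target. There are 200 camera calls.

## Working session

There is one attempt and no reset: what is moved stays moved. The work goes in short steps, Python scripts to look and compute and a tool call to move; the robot and the scene stay as the last step left them, time stands still between calls to the robot, and variables do not carry over. Pictures are saved under pics/ and viewed, at most 10 in all, crops included, and the job is handed in when it is done.

Besides the shell and the picture viewer there is one more tool, called after "Request:" as name([rows], argument=value, ...), one row to a line, values as JSON. drive_tool: Moves the arm, as the interface text tells. Shifts and turns lie within -1 to 1; 1 stands for 0.15 m of shift or pi/4 rad of turn. Its arguments: {"type":"object","properties":{"motion":{"type":"array"}},"required":["motion"]}

```bash
mkdir -p pics; cat > h.py <<'E'
import numpy as np, cv2
from workcell import robot, cams
def grab(n):
    im,d=cams.read_camera(n); c=cams.get_calibration(n)
    K,R,t=[np.array(c[k],float) for k in("mtx","R","t")]
    v,u=np.mgrid[:384,:512]
    P=np.stack([(u-K[0,2])/K[0,0]*d,(v-K[1,2])/K[1,1]*d,d],-1)
    W=(P-t.ravel())@R
    W[d==0]=np.nan
    return im,W
E
python3 - <<'E'
from h import *
for n in("top","scene"):
    im,W=grab(n); np.savez(f"{n}0.npz",im=im,W=W)
    cv2.imwrite(f"pics/{n}0.png",cv2.resize(im[:,:,::-1],(800,600),interpolation=cv2.INTER_CUBIC))
    print(n,W[192,256],W[20,20],W[20,490],W[360,20],W[360,490])
s=robot.get_state();print(s)
E
```

```text
top [0.59527843 0.05686772 0.04306495] [ 1.46914443  1.17837692 -0.55151145] [ 1.46909646 -1.06627983 -0.60917988] [0.17356364 0.60107985 0.4815384 ] [ 0.03951704 -0.7069319   0.00076564]
scene [0.62418929 0.05419682 0.04092289] [-0.4554965  -0.72662467 -0.05499633] [-0.74863623  1.67470656 -0.54012484] [ 0.87343532 -0.66378587 -0.2584212 ] [ 0.99826337  0.89917124 -0.74326163]
{'time_s': 0.1, 'qpos': array([-75.39663127,  18.43472817,  -4.01360799,  83.16964058,
         1.29352846,  78.54122742,  -3.26059025]), 'joint_velocities': array([-0.05196927, -0.03820471,  0.00524049, -0.25832897,  0.02332146,
       -0.01754637,  0.03941866]), 'joint_efforts': array([-5.43889582e-04, -4.94876146e+01, -3.84376030e-01, -3.15214813e+01,
        1.29026180e-02,  7.27642313e-03, -1.52249447e-05]), 'eef_pos': array([0.15493068, 0.63071497, 0.20851845]), 'orientation': array([[-9.71149092e-01,  2.38472907e-01, -3.37681617e-04],
       [ 2.38473132e-01,  9.71147568e-01, -1.72236968e-03],
       [-8.27998232e-05, -1.75320574e-03, -9.99998460e-01]]), 'ft_force': array([0.88536049, 0.86112882, 0.14671795]), 'wrist_torque': array([-0.0302835 ,  0.00504278,  0.03222502]), 'grip_force': 0.0, 'opening': 0.995971916684818}
```

View pics/top0.png

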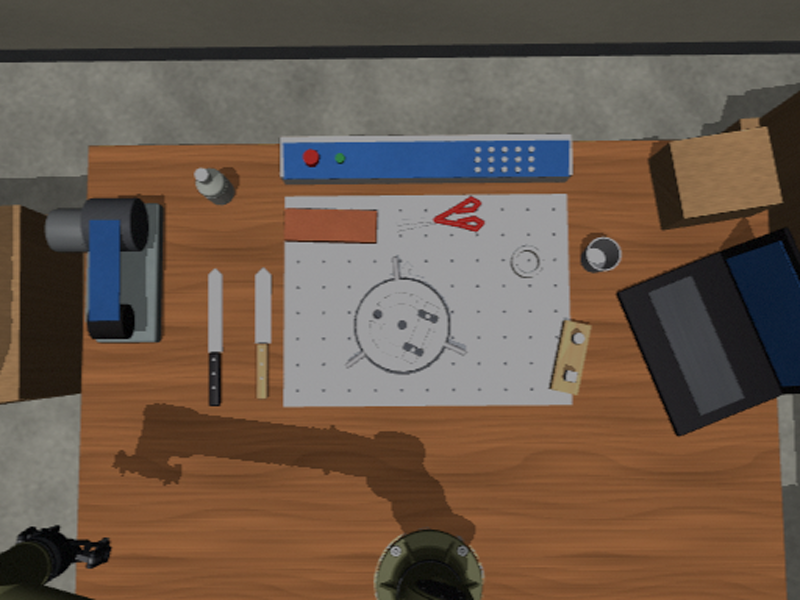

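View pics/scene0.png

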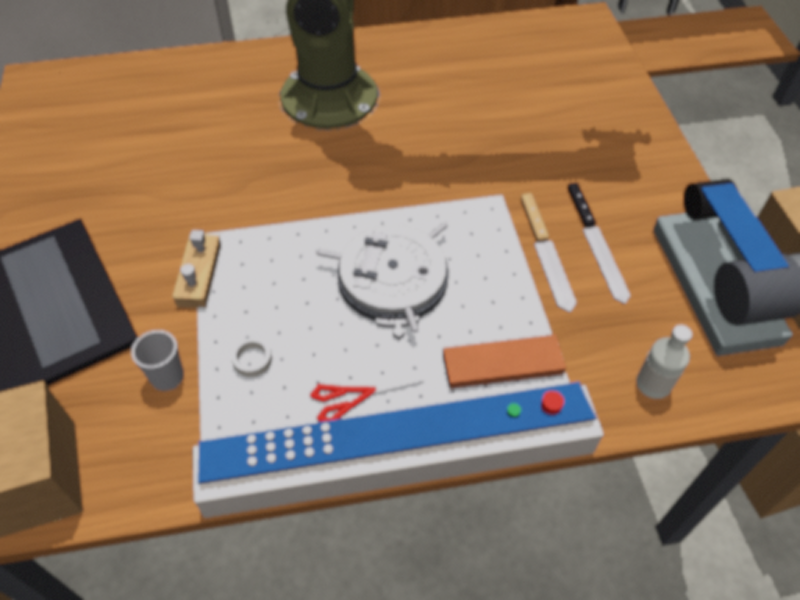

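The top view shows the table centre near (402,326) px, a dark bush at (377,314) and spokes at (397,265), (350,362) and (460,349). The block is at (570,357) with two heads, at (578,338) and (571,375). I'll zoom in to tell the round head from the square one and to find the pointer.

```bash
python3 - <<'E'
from h import *
a=np.load("top0.npz");b=np.load("scene0.npz")
f=lambda im,u,v,w,h:cv2.resize(im[v:v+h,u:u+w,::-1],(400,300),interpolation=cv2.INTER_CUBIC)
# top crops: table 80x60... 
T=f(a["im"],212,158,100,75+0);B=f(a["im"],340,200,56,42+12)
S=f(b["im"],200,140,100,75);D=f(b["im"],104,140,56,54)
cv2.imwrite("pics/crop.png",np.vstack([np.hstack([T,B]),np.hstack([S,D])]))
for n,d in(("top",a),("scene",b)):
    W=d["W"];z=W[...,2]
    # table face
    m=(abs(z-.042)<.006)&(abs(W[...,0]-.6)<.15)&(abs(W[...,1]-.05)<.15)
    p=W[m]; c,r=cv2.minEnclosingCircle(p[:,:2].astype(np.float32)); print(n,"face",m.sum(),np.median(p,0),c,r)
    # heads
    m=(z>.05)&(z<.09)&(W[...,1]<-.15)&(W[...,1]>-.3)&(abs(W[...,0]-.57)<.12)
    k,l,st,ce=cv2.connectedComponentsWithStats(m.astype(np.uint8))
    for i in range(1,k):
        if st[i,4]>5: q=W[l==i]; print(n,"head",st[i],ce[i],q.mean(0),q.min(0),q.max(0))
    m=(abs(z-.03)<.005)&(W[...,1]<-.15)&(W[...,1]>-.32)&(abs(W[...,0]-.55)<.12)
    print(n,"block",m.sum(),cv2.minAreaRect(W[m][:,:2].astype(np.float32)))
E
```

```text
top face 2417 [0.54219104 0.06027689 0.0423233 ] (0.5864483714103699, 0.05920015275478363) 0.1717391461133957
top block 382 ((0.5545853972434998, -0.2686609625816345), (0.2654285132884979, 0.08775772154331207), 18.698511123657227)
scene face 2815 [0.55079814 0.05836617 0.04129351] (0.5471001863479614, 0.054132379591464996) 0.14621441066265106
scene block 430 ((0.5549243092536926, -0.27160346508026123), (0.26310864090919495, 0.08601924777030945), 17.355995178222656)
```

View pics/crop.png

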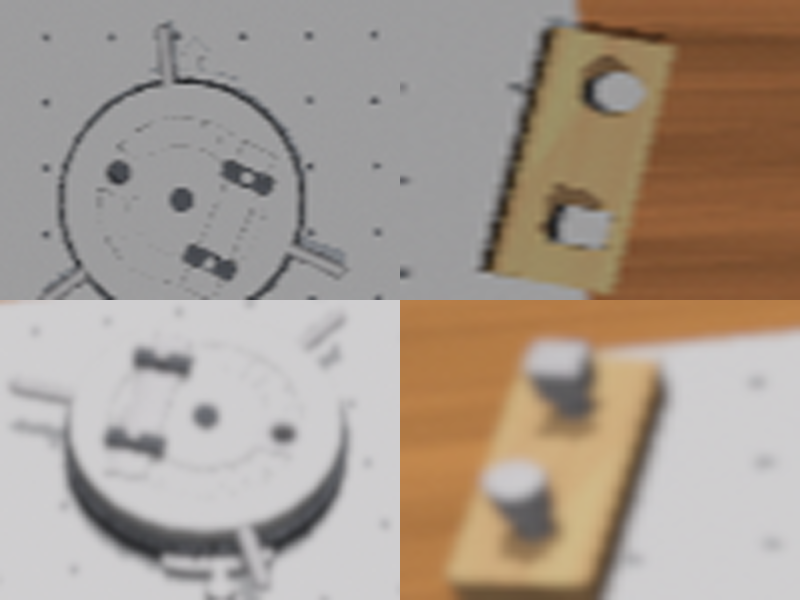

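The round-headed pin is in the far hole, at top crop (615,90) px, and the square one is at (582,228). The bush is at crop (118,172), the axis at (181,199) and the pointer tip at about (197,40).

```bash
cat >> h.py <<'E'
def ray(n,u,v,z):
    c=cams.get_calibration(n);K,R,t=[np.array(c[k],float) for k in("mtx","R","t")]
    d=R.T@np.linalg.solve(K,[u,v,1.]);o=-R.T@t.ravel()
    return o+d*(z-o[2])/d[2]
E
python3 - <<'E'
from h import *
T=lambda x,y:(212+x/4,158+y/4);B=lambda x,y:(340+(x-400)*.14,200+y*.18)
S=lambda x,y:(200+x/4,140+(y-300)/4);D=lambda x,y:(104+(x-400)*.14,140+(y-300)*.18)
for nm,c,f,p,z in[("axis","top",T,(181,199),.042),("bush","top",T,(118,172),.042),("pointer","top",T,(197,38),.014),("spoke-60","top",T,(163,25),.034),("spoke180","top",T,(343,268),.034),
 ("round","top",B,(615,90),.07),("square","top",B,(582,228),.07),
 ("axis","scene",S,(205,415),.042),("bush","scene",S,(283,433),.042),("round","scene",D,(516,480),.07),("square","scene",D,(558,360),.07),("spoke-60","scene",S,(262,583),.034),("spoke+60","scene",S,(338,320),.034)]:
    print(nm,c,np.round(ray(c,*f(*p),z),4))
for n in("top","scene"):
    W=np.load(n+"0.npz")["W"];z=W[...,2]
    m=(abs(z-.042)<.005)&(np.hypot(W[...,0]-.59,W[...,1]-.055)<.12)
    print(cv2.minAreaRect(W[m][:,:2].astype(np.float32)),m.sum())
    m=(z>.06)&(z<.08)&(np.hypot(W[...,0]-.57,W[...,1]+.26)<.12)
    k,l,st,ce=cv2.connectedComponentsWithStats(m.astype(np.uint8))
    for i in range(1,k):
        if st[i,4]>3: q=W[l==i]; print(n,"head",st[i],q.mean(0),q.min(0),q.max(0))
E
```

```text
axis top [0.5432 0.0531 0.042 ]
bush top [0.5659 0.105  0.042 ]
pointer top [0.6806 0.039  0.014 ]
spoke-60 top [0.6892 0.0672 0.034 ]
spoke180 top [ 0.4855 -0.0803  0.034 ]
round top [ 0.5119 -0.3114  0.07  ]
square top [ 0.4322 -0.2945  0.07  ]
axis scene [0.5421 0.0553 0.042 ]
bush scene [0.5676 0.1071 0.042 ]
round scene [ 0.5145 -0.3092  0.07  ]
square scene [ 0.4378 -0.2915  0.07  ]
spoke-60 scene [0.6851 0.0694 0.034 ]
spoke+60 scene [0.4635 0.1702 0.034 ]
((0.5562567710876465, 0.060426101088523865), (0.19977524876594543, 0.181992307305336), 47.07521438598633) 1856
top head [376 169   4   4   6] [ 0.65991663 -0.33774067  0.07265701] [ 0.65507006 -0.34376136  0.06653637] [ 0.66459388 -0.33359349  0.07916003]
top head [366 213   8   7  46] [ 0.51210643 -0.30950737  0.07000005] [ 0.50280056 -0.3212108   0.06217393] [ 0.52232334 -0.29832423  0.07644051]
((0.5582649111747742, 0.05036824941635132), (0.19200009107589722, 0.19134163856506348), 52.90029525756836) 2358
scene head [116 169   9   9  61] [ 0.51413389 -0.31090501  0.06776217] [ 0.50069522 -0.32209445  0.06044404] [ 0.52771576 -0.30031278  0.07273901]
```

Request:
drive_tool([
  [85,-0.97,-0.75,0,0,0,0],
  [85,-0.97,-0.75,0,0,0,0],
  [85,-0.97,-0.75,0,0,0,0],
  [85,-0.97,-0.75,0,0,0,0],
  [85,-0.97,-0.75,0,0,0,0],
])

```text
time_s: 0.52
eef_pos: [0.2746, 0.4818, 0.2093]
orientation: [[-0.969, 0.246, 0.002], [0.246, 0.969, -0.003], [-0.003, -0.002, -1.0]]
ft_force: [1.3, -0.5, 0.7]
opening: 0.998
grip_force: 0.0
```

Request:
drive_tool([
  [85,-0.97,-0.75,0,0,0,0],
  [85,-0.97,-0.75,0,0,0,0],
  [85,-0.97,-0.75,0,0,0,0],
  [85,-0.97,-0.75,0,0,0,0],
  [85,-0.97,-0.75,0,0,0,0],
])

```text
time_s: 0.93
eef_pos: [0.3881, 0.3373, 0.2094]
orientation: [[-0.969, 0.246, 0.001], [0.246, 0.969, -0.002], [-0.002, -0.002, -1.0]]
ft_force: [1.1, -0.7, -0.5]
opening: 0.992
grip_force: 0.0
```

Request:
drive_tool([
  [85,-0.97,-0.75,0,0,0,0],
  [85,-0.97,-0.75,0,0,0,0],
  [85,-0.97,-0.75,0,0,0,0],
  [85,-0.97,-0.75,0,0,0,0],
  [85,-0.97,-0.75,0,0,0,0],
])

```text
time_s: 1.35
eef_pos: [0.5017, 0.1927, 0.2095]
orientation: [[-0.969, 0.246, 0.002], [0.246, 0.969, -0.003], [-0.002, -0.002, -1.0]]
ft_force: [0.9, -1.1, -0.0]
opening: 0.998
grip_force: 0.0
```

Request:
drive_tool([
  [85,-0.22,-0.82,0,0,0,0],
  [85,-0.22,-0.82,0,0,0,0],
  [85,-0.22,-0.82,0,0,0,0],
  [85,-0.22,-0.82,0,0,0,0],
])

```text
time_s: 1.68
eef_pos: [0.5014, 0.062, 0.2096]
orientation: [[-0.968, 0.25, 0.0], [0.25, 0.968, -0.004], [-0.001, -0.003, -1.0]]
ft_force: [1.0, -1.4, 0.4]
opening: 0.998
grip_force: 0.0
```

Request:
drive_tool([
  [85,-0.22,-0.82,0,0,0,0],
  [85,-0.22,-0.82,0,0,0,0],
  [85,-0.22,-0.82,0,0,0,0],
  [85,-0.22,-0.82,0,0,0,0],
])

```text
time_s: 2.02
eef_pos: [0.503, -0.0649, 0.2098]
orientation: [[-0.968, 0.25, 0.001], [0.25, 0.968, -0.004], [-0.001, -0.004, -1.0]]
ft_force: [-0.5, -1.2, 0.7]
opening: 0.992
grip_force: 0.0
```

Request:
drive_tool([
  [85,-0.22,-0.82,0,0,0,0],
  [85,-0.22,-0.82,0,0,0,0],
  [85,-0.22,-0.82,0,0,0,0],
  [85,-0.22,-0.82,0,0,0,0],
])

```text
time_s: 2.35
eef_pos: [0.5047, -0.192, 0.2099]
orientation: [[-0.968, 0.25, 0.0], [0.25, 0.968, -0.005], [-0.001, -0.005, -1.0]]
ft_force: [-0.8, -0.4, 0.0]
opening: 0.996
grip_force: 0.0
```

Request:
drive_tool([
  [85,-0.22,-0.82,0,0,0,0],
  [85,-0.22,-0.82,0,0,0,0],
  [85,-0.22,-0.82,0,0,0,0],
  [85,-0.22,-0.82,0,0,0,0],
  [85,-0.22,-0.82,0,0,0,0],
  [85,-0.22,-0.82,0,0,0,0],
])

```text
time_s: 2.85
eef_pos: [0.5093, -0.309, 0.2088]
orientation: [[-0.971, 0.239, -0.001], [0.239, 0.971, 0.001], [0.001, 0.001, -1.0]]
ft_force: [0.6, 0.1, -0.6]
opening: 0.995
grip_force: 0.0
```

Request:
drive_tool([
  [70,-0.025,0,0.4,0,0,0],
  [60,-0.025,0,0.7,0,0,0],
  [60,-0.025,0,0.95,0,0,0],
  [60,-0.025,0,1,0,0,0],
  [60,-0.025,0,1,0,0,0],
])

```text
time_s: 3.27
eef_pos: [0.5099, -0.3049, 0.0534]
orientation: [[-0.972, 0.235, -0.01], [0.235, 0.972, 0.006], [0.011, 0.004, -1.0]]
ft_force: [-0.3, 0.5, 1.0]
opening: 0.702
grip_force: 0.0
```

Request:
drive_tool([
  [60,0,0,0.1,0,0,0],
  [60,0,0,0.12,0,0,0],
  [60,0,0,0.12,0,0,0],
  [60,0,0,0.12,0,0,0],
])

```text
time_s: 3.6
eef_pos: [0.5143, -0.3103, 0.0432]
orientation: [[-0.971, 0.237, 0.002], [0.237, 0.971, -0.0], [-0.002, 0.0, -1.0]]
ft_force: [0.4, -0.1, 1.1]
opening: 0.703
grip_force: 0.0
```

Request:
drive_tool([
  [40,0,0,0,0,0,0],
  [30,0,0,0,0,0,0],
  [15,0,0,0,0,0,0],
  [15,0,0,0,0,0,0],
  [15,0,0,0,0,0,0],
  [15,0,0,0,0,0,0],
  [15,0,0,0,0,0,0],
  [15,0,0,0,0,0,0],
])

```text
time_s: 4.27
eef_pos: [0.5139, -0.3113, 0.0427]
orientation: [[-0.971, 0.239, 0.002], [0.239, 0.971, -0.001], [-0.002, -0.0, -1.0]]
ft_force: [0.5, 0.5, 5.7]
opening: 0.233
grip_force: 58.6
```

Request:
drive_tool([
  [15,0,0,-0.05,0,0,0],
  [15,0,0,-0.15,0,0,0],
  [15,0,0,-0.3,0,0,0],
  [15,0,0,-0.55,0,0,0],
  [15,0,0,-0.8,0,0,0],
  [15,0,0,-0.8,0,0,0],
  [15,0,0,-0.8,0,0,0],
])

```text
time_s: 4.85
eef_pos: [0.5141, -0.3115, 0.1639]
orientation: [[-0.971, 0.239, 0.004], [0.239, 0.971, -0.001], [-0.004, -0.0, -1.0]]
ft_force: [0.5, 0.0, -2.5]
opening: 0.232
grip_force: 59.0
```

```bash
python3 - <<'E'
from h import *
im,W=grab("scene");np.savez("s1.npz",im=im,W=W)
im2,W2=grab("top");np.savez("t1.npz",im=im2,W=W2)
f=lambda im,u,v,w,h:cv2.resize(im[v:v+h,u:u+w,::-1],(400,400),interpolation=cv2.INTER_CUBIC)
cv2.imwrite("pics/c1.png",np.hstack([f(im,85,90,90,110),f(im2,330,170,90,90)]))
print(robot.get_state()["eef_pos"],robot.get_state()["opening"])
E
```

```text
[ 0.51227512 -0.30999531  0.16049496] 0.23438106050262433
```

View pics/c1.png

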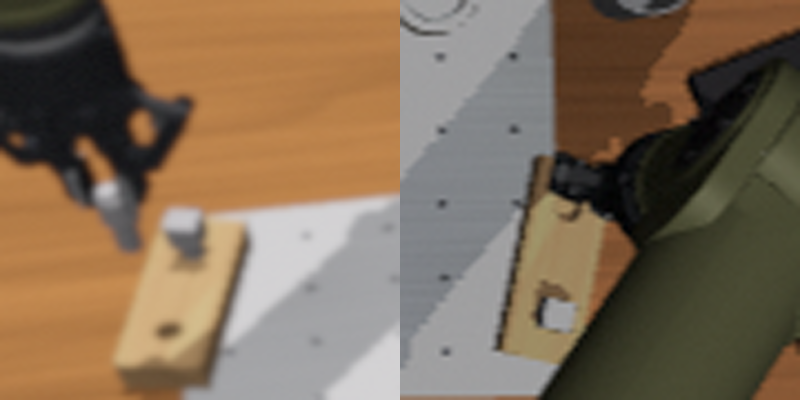

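The pin is held upright, its lower end near (130,245) in the left crop. The round pin's hole is empty and the square pin hasn't moved. I'll measure the pin's offset from the tool and refine the bush position.

```bash
python3 - <<'E'
from h import *
a=np.load("s1.npz");im,W=a["im"],a["W"]
d=np.hypot(W[...,0]-.513,W[...,1]+.31)
for lo,hi in((.128,.136),(.136,.144),(.144,.152),(.152,.16),(.16,.19)):
    m=(d<.03)&(W[...,2]>lo)&(W[...,2]<hi); q=W[m]
    if len(q): print(lo,len(q),q.mean(0),q.min(0),q.max(0))
print(ray("scene",114.25,157.4,.128))
# empty hole centre, scene: crop(168,330)
print("hole",ray("scene",85+168*90/400,90+330*110/400,.03))
c=cams.get_calibration("scene");R=np.array(c["R"]);print("cam",-R.T@np.array(c["t"]).ravel())
# dark hole centroids in the table in first pictures
for n,(u0,v0),(ub,vb) in(("top",(257,208),(241,201)),("scene",(251,169),(271,173))):
    g=cv2.cvtColor(np.load(n+"0.npz")["im"],cv2.COLOR_RGB2GRAY).astype(float)
    for nm,u,v in(("axis",u0,v0),("bush",ub,vb)):
        s=g[v-5:v+6,u-6:u+7];w=np.clip(np.median(s)-25-s,0,None);yy,xx=np.mgrid[v-5:v+6,u-6:u+7]
        U,V=(w*xx).sum()/w.sum(),(w*yy).sum()/w.sum();print(n,nm,round(U,2),round(V,2),ray(n,U,V,.042))
E
```

```text
0.128 4 [ 0.51908266 -0.31315329  0.13470722] [ 0.51838732 -0.31709243  0.13447091] [ 0.51955835 -0.30926895  0.1349178 ]
0.136 14 [ 0.51812239 -0.31101511  0.14084774] [ 0.51416791 -0.31868588  0.13635713] [ 0.52040489 -0.3049569   0.14392081]
0.144 11 [ 0.51596386 -0.30963172  0.14761173] [ 0.50900523 -0.31929697  0.14557543] [ 0.5217468  -0.30362279  0.14985459]
0.152 12 [ 0.5194539  -0.31031923  0.15687222] [ 0.51570542 -0.31696459  0.1526127 ] [ 0.52270178 -0.30407199  0.15993811]
0.16 74 [ 0.51917788 -0.31116794  0.18032494] [ 0.50229911 -0.33310561  0.1604856 ] [ 0.52609505 -0.29448851  0.18998274]
[ 0.50792074 -0.31261343  0.128     ]
hole [ 0.51316783 -0.31059391  0.03      ]
cam [ 1.3832534  -0.09552543  1.12248098]
top axis 256.95 207.48 [0.54406403 0.05409274 0.042     ]
top bush 241.03 200.89 [0.56625452 0.10658247 0.042     ]
scene axis 250.98 168.67 [0.5416322  0.05453673 0.042     ]
scene bush 270.37 173.03 [0.5666406  0.10616974 0.042     ]
```

Request:
drive_tool([
  [15,0.106,0.928,0,0,0,0],
  [15,0.106,0.928,0,0,0,0],
  [15,0.106,0.928,0,0,0,0],
  [15,0.106,0.928,0,0,0,0],
])

```text
time_s: 5.28
eef_pos: [0.5305, -0.1634, 0.1589]
orientation: [[-0.973, 0.231, -0.004], [0.231, 0.973, 0.005], [0.005, 0.004, -1.0]]
ft_force: [2.0, 1.4, -1.9]
opening: 0.235
grip_force: 59.1
```

Request:
drive_tool([
  [15,0.106,0.928,0,0,0,0],
  [15,0.106,0.928,0,0,0,0],
  [15,0.106,0.928,0,0,0,0],
  [15,0.106,0.928,0,0,0,0],
])

```text
time_s: 5.62
eef_pos: [0.5474, -0.0243, 0.1592]
orientation: [[-0.973, 0.23, -0.004], [0.23, 0.973, 0.003], [0.005, 0.002, -1.0]]
ft_force: [0.6, 0.9, -1.2]
opening: 0.234
grip_force: 59.1
```

Request:
drive_tool([
  [15,0.106,0.928,0,0,0,0],
  [15,0.106,0.928,0,0,0,0],
  [15,0.106,0.928,0,0,0,0],
  [15,0.106,0.928,0,0,0,0],
  [15,0.106,0.928,0,0,0,0],
  [15,0.106,0.928,0,0,0,0],
  [15,0.106,0.928,0,0,0,0],
])

```text
time_s: 6.2
eef_pos: [0.5654, 0.1043, 0.1602]
orientation: [[-0.971, 0.24, -0.002], [0.24, 0.971, -0.002], [0.002, -0.003, -1.0]]
ft_force: [0.2, -1.2, -1.5]
opening: 0.231
grip_force: 59.2
```

```bash
python3 - <<'E'
from h import *
im,W=grab("scene");np.savez("s2.npz",im=im,W=W)
s=robot.get_state();e=s["eef_pos"];print(e,s["orientation"],s["opening"])
cv2.imwrite("pics/c2.png",cv2.resize(im[90:195,195:335,::-1],(800,600),interpolation=cv2.INTER_CUBIC))
d=np.hypot(W[...,0]-e[0],W[...,1]-e[1])
for lo in(.128,.136,.144,.152):
    q=W[(d<.03)&(W[...,2]>lo)&(W[...,2]<lo+.008)]
    if len(q): print(lo,len(q),q.mean(0),q.min(0),q.max(0))
E
```

```text
[0.56567944 0.10378676 0.16059297] [[-0.97048963  0.24113694 -0.00168686]
 [ 0.24113951  0.97048925 -0.00153555]
 [ 0.0012668  -0.00189701 -0.9999974 ]] 0.237959597786181
0.128 8 [0.56864753 0.10217241 0.13373126] [0.56463338 0.09641432 0.13212885] [0.57154796 0.10989799 0.13550051]
0.136 9 [0.56819987 0.10227862 0.13956851] [0.56189093 0.09648491 0.13798246] [0.57099851 0.10979511 0.14340281]
0.144 13 [0.56851758 0.1022788  0.14760845] [0.5637595  0.09648099 0.14420101] [0.57205804 0.10947926 0.15050451]
0.152 6 [0.57111966 0.10251695 0.15445263] [0.56732795 0.09836846 0.15239112] [0.57502428 0.10562011 0.15707332]
```

View pics/c2.png

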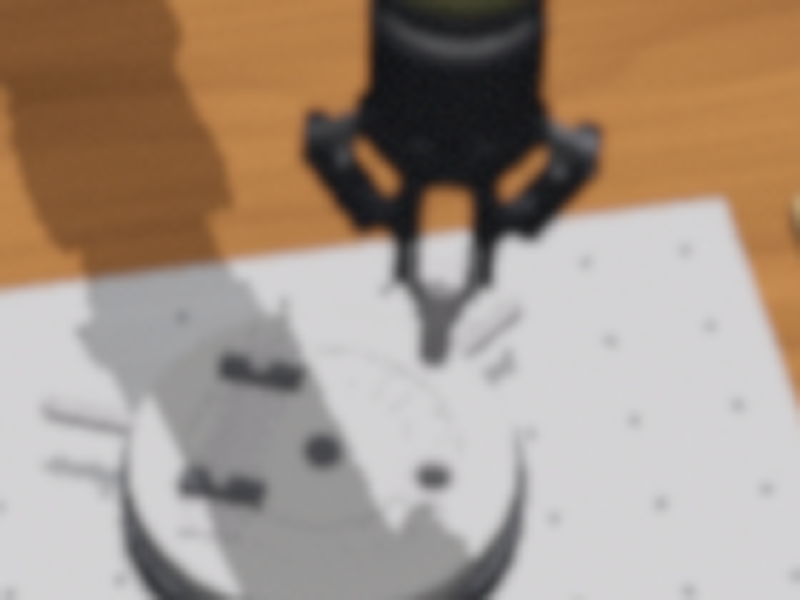

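The pin hangs upright over the table, with its lower end at (432,360) px and the bush at (432,475) px, about 3 mm off in y. I'll correct that and lower it.

Request:
drive_tool([
  [15,0,0.023,0.2,0,0,0],
  [15,0,0.023,0.4,0,0,0],
  [15,0,0.023,0.52,0,0,0],
  [15,0,0.023,0.54,0,0,0],
  [15,0,0.023,0.54,0,0,0],
  [15,0,0.023,0.54,0,0,0],
])

```text
time_s: 6.75
eef_pos: [0.5679, 0.1084, 0.0816]
orientation: [[-0.971, 0.24, 0.001], [0.24, 0.971, 0.0], [-0.001, 0.001, -1.0]]
ft_force: [-0.6, 0.8, -0.1]
opening: 0.237
grip_force: 59.2
```

Request:
drive_tool([
  [15,0,0,0.02,0,0,0],
  [15,0,0,0.035,0,0,0],
  [15,0,0,0.05,0,0,0],
  [15,0,0,0.06,0,0,0],
  [15,0,0,0.06,0,0,0],
])

```text
time_s: 7.17
eef_pos: [0.5675, 0.1091, 0.0719]
orientation: [[-0.971, 0.239, 0.001], [0.239, 0.971, -0.0], [-0.001, -0.0, -1.0]]
ft_force: [-0.0, -1.0, 0.3]
opening: 0.233
grip_force: 59.4
```

Request:
drive_tool([
  [15,0,-0.006,0.01,0,0,0],
  [15,0,-0.006,0.02,0,0,0],
  [15,0,-0.006,0.03,0,0,0],
  [15,0,-0.006,0.03,0,0,0],
  [15,0,-0.006,0.03,0,0,0],
])

```text
time_s: 7.58
eef_pos: [0.5666, 0.1083, 0.0666]
orientation: [[-0.971, 0.239, -0.001], [0.239, 0.971, -0.001], [0.0, -0.001, -1.0]]
ft_force: [0.8, -1.3, -2.8]
opening: 0.232
grip_force: 59.1
```

Request:
drive_tool([
  [15,0,0,0.015,0,0,0],
  [15,0,0,0.03,0,0,0],
  [15,0,0,0.045,0,0,0],
  [15,0,0,0.055,0,0,0],
  [15,0,0,0.055,0,0,0],
  [15,0,0,0.055,0,0,0],
])

```text
time_s: 8.08
eef_pos: [0.5666, 0.1082, 0.0584]
orientation: [[-0.971, 0.239, -0.001], [0.239, 0.971, -0.001], [0.0, -0.001, -1.0]]
ft_force: [0.7, -2.9, -2.7]
opening: 0.237
grip_force: 59.1
```

Request:
drive_tool([
  [35,0,0,0,0,0,0],
  [50,0,0,0,0,0,0],
  [50,0,0,0,0,0,0],
  [50,0,0,0,0,0,0],
  [50,0,0,0,0,0,0],
  [50,0,0,0,0,0,0],
])

```text
time_s: 8.58
eef_pos: [0.5669, 0.109, 0.0589]
orientation: [[-0.971, 0.238, 0.0], [0.238, 0.971, 0.0], [-0.0, 0.001, -1.0]]
ft_force: [-0.4, -0.1, 0.1]
opening: 0.587
grip_force: 0.0
```

Request:
drive_tool([
  [50,0,0,-0.15,0,0,0],
  [50,0,0,-0.4,0,0,0],
  [50,0,0,-0.7,0,0,0],
  [50,0,0,-0.7,0,0,0],
  [50,0,0,-0.7,0,0,0],
])

```text
time_s: 9.0
eef_pos: [0.5692, 0.1092, 0.1673]
orientation: [[-0.971, 0.238, 0.007], [0.238, 0.971, 0.003], [-0.006, 0.004, -1.0]]
ft_force: [-0.8, 0.1, -0.5]
opening: 0.588
grip_force: 0.0
```

```bash
python3 - <<'E'
from h import *
im,W=grab("scene");np.savez("s3.npz",im=im,W=W)
im2,W2=grab("top")
s=robot.get_state();e=s["eef_pos"];print(e,s["qpos"],s["opening"],s["ft_force"])
f=lambda im,u,v,w,h:cv2.resize(im[v:v+h,u:u+w,::-1],(400,400),interpolation=cv2.INTER_CUBIC)
cv2.imwrite("pics/c3.png",np.hstack([f(im,200,110,110,110),f(im2,205,150,110,110)]))
E
```

```text
[0.56644432 0.10881154 0.16334544] [-40.71957181  11.8768032   31.12157639  98.4662302   -6.46943282
  71.45960005  68.1414239 ] 0.5878585103878943 [ 0.15439349 -0.05485107 -0.27435777]
```

View pics/c3.png

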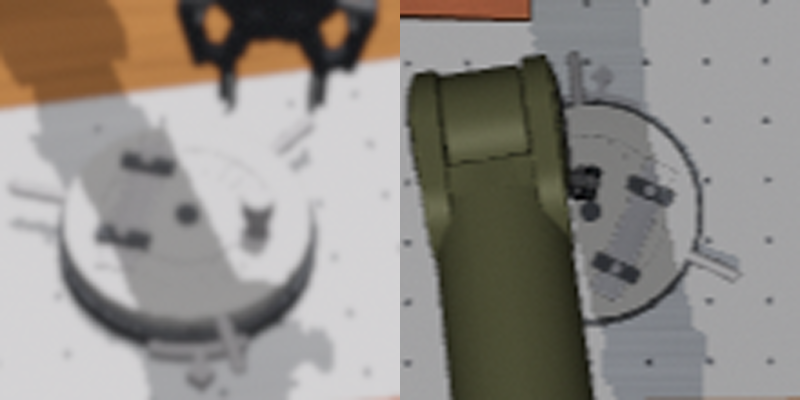

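The pin stands upright in the bush at left crop (257,220) and the fingers are clear. Next I'll shut the fingers and move behind the +60° spoke, then come down outside the foot.

Request:
drive_tool([
  [0,0.2,0,0,0,0,0.15],
  [0,0.4,0,0,0,0,0.3],
  [0,0.65,0,0,0,0,0.45],
  [0,0.836,0,0,0,0,0.6],
  [0,0.836,0,0,0,0,0.75],
  [0,0.836,0,0,0,0,0.911],
  [0,0.836,0,0,0,0,0.911],
  [0,0.836,0,0,0,0,0.911],
  [0,0.836,0,0,0,0,0.911],
])

```text
time_s: 9.85
eef_pos: [0.4447, 0.1381, 0.1628]
orientation: [[-0.579, 0.816, -0.001], [0.816, 0.579, -0.001], [-0.0, -0.002, -1.0]]
ft_force: [0.1, 0.4, 0.5]
opening: -0.001
grip_force: 0.0
```

```bash
cat >> h.py <<'E'
AX=np.array([.5428,.0543])
def pin(name="scene"):
    im,W=grab(name);x=W[...,0]-AX[0];y=W[...,1]-AX[1];r=np.hypot(x,y)
    m=(r>.035)&(r<.078)&(W[...,2]>.055)&(W[...,2]<.095)
    a=np.degrees(np.arctan2(y,x)); m&=(a>-40)&(a<85)
    q=W[m];
    if len(q)<4: return im,None
    zt=np.percentile(q[:,2],90); t=q[q[:,2]>zt-.006].mean(0)
    return im,(len(q),round(float(zt),4),t.round(4),round(float(np.degrees(np.arctan2(t[1]-AX[1],t[0]-AX[0]))),1))
E
python3 - <<'E'
from h import *
im,p=pin();print(p)
s=robot.get_state();print(s["eef_pos"],s["orientation"][:,1],s["opening"],s["qpos"],s["ft_force"])
E
```

```text
(86, 0.0852, array([0.5681, 0.1053, 0.0835]), 63.6)
[0.44491081 0.13815159 0.16303759] [ 0.81596183  0.5781039  -0.00147682] -0.00045107059854776894 [-49.10401256  -3.55768578  27.77566132 112.66321945   1.78825136
  70.57411627  13.3461909 ] [ 0.0627619  -0.62408522  0.57488735]
```

Request:
drive_tool([
  [0,0,0,0.25,0,0,0],
  [0,0,0,0.5,0,0,0],
  [0,0,0,0.75,0,0,0],
  [0,0,0,0.88,0,0,0],
  [0,0,0,0.935,0,0,0],
  [0,0,0,0.935,0,0,0],
  [0,0,0,0.935,0,0,0],
])

```text
time_s: 10.48
eef_pos: [0.4458, 0.1385, 0.0241]
orientation: [[-0.577, 0.817, 0.001], [0.817, 0.577, -0.0], [-0.001, 0.0, -1.0]]
ft_force: [0.1, 1.7, 1.0]
opening: 0.003
grip_force: 0.0
```

```bash
python3 - <<'E'
from h import *
im,p=pin();print(p)
s=robot.get_state();print(s["eef_pos"],s["orientation"][:,1],s["ft_force"])
cv2.imwrite("pics/c4.png",cv2.resize(im[110:215,190:330,::-1],(800,600),interpolation=cv2.INTER_CUBIC))
E
```

```text
(88, 0.0849, array([0.5674, 0.1056, 0.0829]), 64.4)
[0.44644899 0.13894097 0.02482216] [0.8168275  0.57687774 0.00221479] [0.13456499 0.52318293 0.27959386]
```

View pics/c4.png

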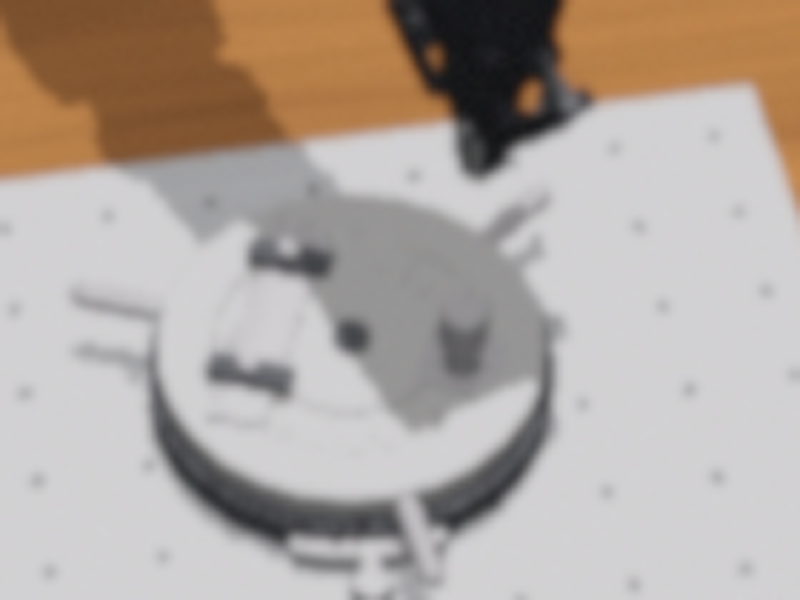

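The shut fingertips at (480,170) px are just counterclockwise of the spoke at (515,215), and the pin is upright at (465,330). I'll close the gap gently.

Request:
drive_tool([
  [0,0,0.03,0,0,0,0],
  [0,0,0.06,0,0,0,0],
  [0,0,0.09,0,0,0,0],
  [0,0,0.09,0,0,0,0],
])

```text
time_s: 10.87
eef_pos: [0.4578, 0.1475, 0.0245]
orientation: [[-0.577, 0.817, 0.002], [0.817, 0.577, 0.001], [-0.0, 0.003, -1.0]]
ft_force: [-0.0, -0.7, -0.2]
opening: 0.002
grip_force: 0.0
```

Request:
drive_tool([
  [0,0,0.025,0,0,0,0],
  [0,0,0.05,0,0,0,0],
  [0,0,0.07,0,0,0,0],
  [0,0,0.07,0,0,0,0],
])

```text
time_s: 11.2
eef_pos: [0.4653, 0.1528, 0.0236]
orientation: [[-0.577, 0.817, 0.001], [0.817, 0.577, 0.0], [-0.0, 0.001, -1.0]]
ft_force: [-0.4, -0.6, -0.5]
opening: -0.002
grip_force: 0.0
```

```bash
python3 - <<'E'
from h import *
im,p=pin();print(p)
s=robot.get_state();print(s["eef_pos"],s["orientation"][:,1],s["ft_force"])
E
```

```text
(89, 0.0853, array([0.5683, 0.1056, 0.0833]), 63.6)
[0.46490834 0.15254745 0.02349891] [8.16935469e-01 5.76729086e-01 4.23422602e-06] [-1.27883721  0.06764251  1.14042969]
```

Request:
drive_tool([
  [0,0,0.02,0,0,0,0],
  [0,0,0.04,0,0,0,0],
  [0,0,0.05,0,0,0,0],
  [0,0,0.05,0,0,0,0],
])

```text
time_s: 11.58
eef_pos: [0.4712, 0.157, 0.0236]
orientation: [[-0.577, 0.817, 0.0], [0.817, 0.577, 0.0], [-0.0, 0.0, -1.0]]
ft_force: [0.1, 0.1, -0.2]
opening: 0.001
grip_force: 0.0
```

```bash
python3 - <<'E'
from h import *
im,p=pin();print(p)
s=robot.get_state();print(s["eef_pos"],s["orientation"][:,1],s["ft_force"])
cv2.imwrite("pics/c5.png",cv2.resize(im[110:215,190:330,::-1],(800,600),interpolation=cv2.INTER_CUBIC))
E
```

```text
(88, 0.0848, array([0.5678, 0.1054, 0.0828]), 63.9)
[0.47095536 0.15680103 0.02351894] [8.16991126e-01 5.76650237e-01 5.80281151e-05] [-0.19715514 -0.10464143  0.12966124]
```

View pics/c5.png

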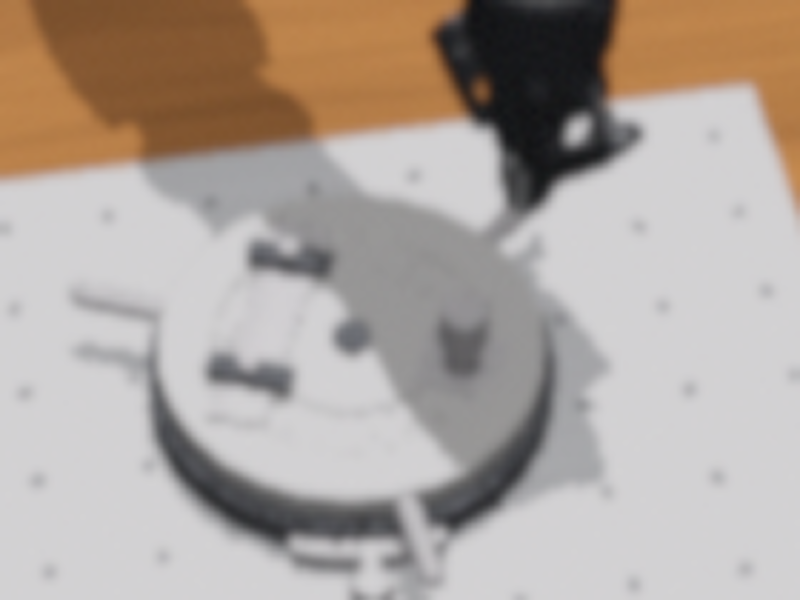

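```bash
python3 - <<'E'
from h import *
for p in((548,195),(490,235),(515,217)):
    q=ray("scene",190+p[0]*.175,110+p[1]*.175,.036);d=q[:2]-AX;print(q.round(4),np.hypot(*d).round(4),np.degrees(np.arctan2(d[1],d[0])).round(1))
# from initial pictures by depth: points near z=.034..042 outside rim
for n in("top","scene"):
    W=np.load(n+"0.npz")["W"];d=W[...,:2]-AX;r=np.hypot(d[...,0],d[...,1]);a=np.degrees(np.arctan2(d[...,1],d[...,0]))
    m=(r>.106)&(r<.146)&(W[...,2]>.03)&(W[...,2]<.046)
    for c in(5,125,-115):
        k=m&(abs((a-c+180)%360-180)<15);print(n,c,k.sum(),np.median(a[k]),W[k][:,2].mean() if k.any() else None)
E
```

```text
[0.4625 0.1746 0.036 ] 0.1446 123.7
[0.4843 0.1391 0.036 ] 0.103 124.6
[0.4745 0.1544 0.036 ] 0.1212 124.3
top 5 41 6.264712283965945 0.03867370226233116
top 125 41 125.48343229045537 0.03879538552428275
top -115 41 -113.99255476426619 0.037944618690295445
scene 5 57 5.618799651440905 0.0378662167728173
scene 125 44 124.2848318056057 0.037378167409300174
scene -115 53 -112.39490768162268 0.03771319292553142
```

```bash
python3 - <<'E'
from h import *
c=cams.get_calibration("scene");K,R,t=[np.array(c[k],float) for k in("mtx","R","t")]
def pr(X): p=K@(R@np.array(X)+t.ravel());return ((p[:2]/p[2]-[190,110])/.175).round(0)
for z in(.0235,.034,.045,.06):print(z,pr([.471,.1568,z]))
im,W=grab("scene")
d=np.hypot(W[...,0]-.471,W[...,1]-.157)
g=im.mean(-1)
for lo in(.02,.028,.036,.044,.052,.06,.07):
    q=W[(d<.04)&(g<90)&(W[...,2]>lo)&(W[...,2]<lo+.008)]
    if len(q): print(lo,len(q),q.mean(0).round(4),q.min(0).round(4),q.max(0).round(4))
E
```

```text
0.0235 [517. 227.]
0.034 [518. 214.]
0.045 [519. 200.]
0.06 [521. 181.]
0.052 3 [0.4818 0.1563 0.0588] [0.4801 0.1539 0.0573] [0.4832 0.1576 0.0596]
0.06 10 [0.4804 0.1534 0.0634] [0.4743 0.1485 0.0603] [0.4873 0.1616 0.068 ]
0.07 16 [0.4815 0.1539 0.0743] [0.4707 0.1456 0.0708] [0.4873 0.1659 0.0775]
```

```bash
python3 - <<'E'
from h import *
c=cams.get_calibration("scene");K,R,t=[np.array(c[k],float) for k in("mtx","R","t")]
y=np.array([.239,.971,0])
for dz in(0,.008,.02,.03):
    for s in(-.025,.025):
        p=K@(R@(np.array([.5664,.1088,.1633+dz])+s*y)+t.ravel());print(dz,s,((p[:2]/p[2]-[200,110])/.275).round(0))
s=robot.get_state();print(s["eef_pos"],s["ft_force"],s["wrist_torque"],s["joint_efforts"])
im,W=grab("scene")
cv2.imwrite("pics/c6.png",cv2.resize(im[118:163,250:310,::-1],(800,600),interpolation=cv2.INTER_NEAREST))
E
```

```text
0 -0.025 [231. 124.]
0 0.025 [300. 128.]
0.008 -0.025 [231. 117.]
0.008 0.025 [300. 121.]
0.02 -0.025 [232. 106.]
0.02 0.025 [301. 109.]
0.03 -0.025 [232.  96.]
0.03 0.025 [302. 100.]
[0.47078107 0.15665439 0.02347297] [ 0.19926011 -0.13329204  1.08629382] [ 0.01266251 -0.00743616 -0.01719135] [-4.38624504e-02 -3.19773495e+01  2.65687779e+00 -2.57989579e+01
 -8.99534116e-04 -1.76743272e-02  9.64030514e-04]
```

View pics/c6.png

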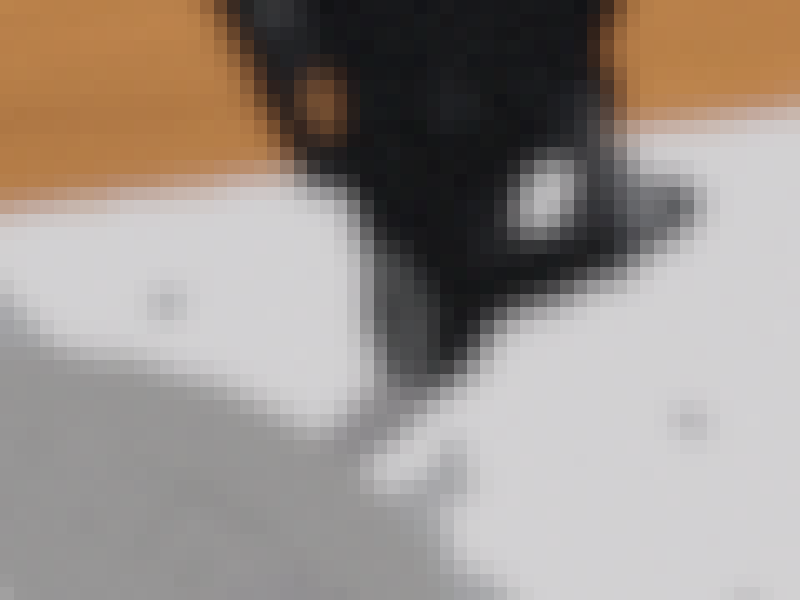

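The fingertip ends at (415,385) px in this crop, over the spoke. So the real tips sit about 15 mm behind the stated TCP and have slid over the spoke, with no contact force. I'll back off, go lower with the bench still clear, and approach again.

Request:
drive_tool([
  [0,0,-0.1,0,0,0,0],
  [0,0,-0.2,0,0,0,0],
  [0,0,-0.2,0,0,0,0],
  [0,0,-0.2,0.05,0,0,0],
  [0,0,-0.2,0.1,0,0,0],
  [0,0,-0.2,0.103,0,0,0],
  [0,0,-0.2,0.103,0,0,0],
])

```text
time_s: 12.32
eef_pos: [0.4461, 0.1394, 0.0072]
orientation: [[-0.577, 0.817, -0.001], [0.817, 0.577, -0.001], [-0.0, -0.002, -1.0]]
ft_force: [0.5, 0.9, 1.0]
opening: -0.003
grip_force: 0.0
```

Request:
drive_tool([
  [0,0,0.03,0,0,0,0],
  [0,0,0.06,0,0,0,0],
  [0,0,0.08,0,0,0,0],
  [0,0,0.08,0,0,0,0],
])

```text
time_s: 12.65
eef_pos: [0.457, 0.1469, 0.0083]
orientation: [[-0.577, 0.817, 0.001], [0.817, 0.577, 0.0], [-0.0, 0.001, -1.0]]
ft_force: [-0.8, 0.1, 0.6]
opening: 0.001
grip_force: 0.0
```

```bash
python3 - <<'E'
from h import *
im,p=pin();print(p)
s=robot.get_state();print(s["eef_pos"],s["orientation"][:,1],s["ft_force"])
E
```

```text
(89, 0.0852, array([0.5684, 0.1056, 0.0831]), 63.4)
[0.456742   0.14671442 0.00821181] [8.16855038e-01 5.76842680e-01 6.08426042e-04] [-0.03989802  0.60029454 -0.64156031]
```

Now t ≈ 17 mm. I'll advance in small steps.

Request:
drive_tool([
  [0,0,0.015,0,0,0,0],
  [0,0,0.03,0,0,0,0],
  [0,0,0.03,0,0,0,0],
])

```text
time_s: 12.95
eef_pos: [0.4599, 0.149, 0.0081]
orientation: [[-0.577, 0.817, -0.0], [0.817, 0.577, -0.0], [-0.0, -0.0, -1.0]]
ft_force: [-0.8, 0.0, 0.6]
opening: -0.003
grip_force: 0.3
```

Request:
drive_tool([
  [0,0,0.01,0,0,0,0],
  [0,0,0.02,0,0,0,0],
  [0,0,0.02,0,0,0,0],
])

```text
time_s: 13.2
eef_pos: [0.4624, 0.1507, 0.0081]
orientation: [[-0.577, 0.817, 0.0], [0.817, 0.577, 0.0], [-0.0, 0.0, -1.0]]
ft_force: [-0.5, 0.0, -0.9]
opening: -0.001
grip_force: 0.5
```

Request:
drive_tool([
  [0,0,0.01,0,0,0,0],
  [0,0,0.02,0,0,0,0],
  [0,0,0.02,0,0,0,0],
])

```text
time_s: 13.45
eef_pos: [0.465, 0.1525, 0.0081]
orientation: [[-0.577, 0.817, 0.0], [0.817, 0.577, 0.0], [-0.0, 0.0, -1.0]]
ft_force: [-0.9, -1.6, 0.8]
opening: -0.004
grip_force: 0.5
```

```bash
python3 - <<'E'
from h import *
im,p=pin();print(p)
s=robot.get_state();print(s["eef_pos"],s["orientation"][:,1],s["ft_force"])
E
```

```text
(87, 0.0856, array([0.573 , 0.1039, 0.0839]), 58.6)
[0.46495877 0.15250554 0.00810889] [8.17021749e-01 5.76606670e-01 4.58455707e-04] [ 0.17300057 -0.51396789 -0.42608336]
```

Request:
drive_tool([
  [0,0,0.029,0,0,0,0.0444],
  [0,0.001,0.058,0,0,0,0.0889],
  [0,-0.002,0.1165,0,0,0,0.1778],
  [0,-0.009,0.174,0,0,0,0.2667],
  [0,-0.0196,0.2315,0,0,0,0.3556],
  [0,-0.0345,0.288,0,0,0,0.4444],
  [0,-0.0345,0.288,0,0,0,0.4444],
])

```text
time_s: 14.08
eef_pos: [0.5048, 0.1739, 0.0084]
orientation: [[-0.261, 0.965, 0.003], [0.965, 0.261, 0.001], [-0.0, 0.003, -1.0]]
ft_force: [1.0, 1.0, 0.4]
opening: 0.003
grip_force: 0.0
```

```bash
python3 - <<'E'
from h import *
im,p=pin();print(p)
s=robot.get_state();print(s["eef_pos"],s["orientation"][:,1],s["ft_force"],s["grip_force"],s["qpos"][6])
E
```

```text
(87, 0.0853, array([0.5895, 0.0895, 0.0832]), 37.0)
[0.50391728 0.17365316 0.00824916] [0.96453197 0.26396118 0.00160502] [-0.80069471  0.84111232 -0.42629734] 0.0 2.2912400787123373
```

Request:
drive_tool([
  [0,0.001,0.0437,0,0,0,0.0667],
  [0,0,0.0874,0,0,0,0.1333],
  [0,-0.003,0.131,0,0,0,0.2],
  [0,-0.009,0.174,0,0,0,0.2667],
  [0,-0.0165,0.217,0,0,0,0.3333],
  [0,-0.0165,0.217,0,0,0,0.3333],
])

```text
time_s: 14.63
eef_pos: [0.5356, 0.1794, 0.0081]
orientation: [[-0.004, 1.0, 0.001], [1.0, 0.004, 0.0], [0.0, 0.001, -1.0]]
ft_force: [0.3, -0.3, 0.3]
opening: -0.002
grip_force: 0.0
```

```bash
cat > chk.py <<'E'
from h import *
im,p=pin();print(p)
s=robot.get_state();e=s["eef_pos"];d=e[:2]-AX;y=s["orientation"][:2,1];x=s["orientation"][:2,0]
print(s["time_s"],e.round(4),"rho,t",(d@x).round(4),(d@y).round(4),"push ydir",np.degrees(np.arctan2(y[1],y[0])).round(1),"Fpush",-(s["ft_force"][:2]@y).round(2),s["ft_force"].round(1),s["grip_force"])
E
python3 chk.py
```

```text
(93, 0.086, array([0.5962, 0.078 , 0.084 ]), 23.9)
14.6833 [0.5352 0.1793 0.0081] rho,t 0.1251 -0.0068 push ydir 0.3 Fpush -0.39 [ 0.4  0.8 -0.9] 0.0
```

Request:
drive_tool([
  [0,0,0.029,0,0,0,0.0444],
  [0,0,0.058,0,0,0,0.0889],
  [0,0,0.0874,0,0,0,0.1333],
  [0,0,0.0874,0,0,0,0.1333],
])

```text
time_s: 15.02
eef_pos: [0.548, 0.1794, 0.0081]
orientation: [[0.099, 0.995, 0.0], [0.995, -0.099, 0.0], [0.0, 0.0, -1.0]]
ft_force: [-0.4, 0.0, 1.1]
opening: -0.001
grip_force: 0.2
```

```bash
python3 chk.py
```

```text
(86, 0.0853, array([0.5984, 0.0736, 0.0835]), 19.1)
15.0667 [0.5479 0.1794 0.0081] rho,t 0.125 -0.0072 push ydir -5.6 Fpush 0.84 [-0.8  0.1 -0.6] 0.03359926748089492
```

Request:
drive_tool([
  [0,0,0.0146,0,0,0,0.0222],
  [0,0,0.029,0,0,0,0.0444],
  [0,0,0.0437,0,0,0,0.0667],
  [0,0,0.0437,0,0,0,0.0667],
])

```text
time_s: 15.4
eef_pos: [0.5549, 0.1788, 0.0081]
orientation: [[0.153, 0.988, 0.0], [0.988, -0.153, 0.0], [0.0, 0.0, -1.0]]
ft_force: [-2.0, 1.3, -1.0]
opening: -0.001
grip_force: 0.6
```

```bash
python3 chk.py
```

```text
(86, 0.085, array([0.5994, 0.0707, 0.0831]), 16.2)
15.45 [0.5549 0.1787 0.0081] rho,t 0.1248 -0.0071 push ydir -8.8 Fpush 0.76 [-0.5  1.4  1.2] 0.4433715809136629
```

Request:
drive_tool([
  [0,0,0.0146,0,0,0,0.0222],
  [0,0,0.029,0,0,0,0.0444],
  [0,0,0.029,0,0,0,0.0444],
])

```text
time_s: 15.7
eef_pos: [0.5595, 0.1779, 0.0082]
orientation: [[0.188, 0.982, 0.001], [0.982, -0.188, 0.0], [0.0, 0.001, -1.0]]
ft_force: [-1.2, 1.4, 0.2]
opening: -0.0
grip_force: 0.6
```

```bash
python3 chk.py
```

```text
(90, 0.0854, array([0.6003, 0.0685, 0.0835]), 13.9)
15.75 [0.5594 0.1779 0.0082] rho,t 0.1246 -0.0069 push ydir -10.8 Fpush 0.53 [-0.4  0.6  0.5] 0.41176266968250275
```

Request:
drive_tool([
  [0,0,0.0146,0,0,0,0.0222],
  [0,0,0.029,0,0,0,0.0444],
  [0,0,0.029,0,0,0,0.0444],
])

```text
time_s: 16.0
eef_pos: [0.5638, 0.177, 0.0082]
orientation: [[0.223, 0.975, 0.001], [0.975, -0.223, -0.0], [0.0, 0.001, -1.0]]
ft_force: [-1.1, -0.2, 1.1]
opening: 0.0
grip_force: 0.5
```

```bash
python3 chk.py
```

```text
(95, 0.0845, array([0.6002, 0.0666, 0.0827]), 12.1)
16.05 [0.5637 0.177  0.0082] rho,t 0.1243 -0.0068 push ydir -12.8 Fpush -0.16 [0.6 2.  1.5] 0.385446147993207
```

Request:
drive_tool([
  [0,0,0.0146,0,0,0,0.0222],
  [0,0,0.029,0,0,0,0.0444],
  [0,0,0.029,0,0,0,0.0444],
])

```text
time_s: 16.3
eef_pos: [0.568, 0.176, 0.0082]
orientation: [[0.257, 0.967, 0.001], [0.967, -0.257, 0.0], [0.0, 0.001, -1.0]]
ft_force: [0.3, 0.8, 0.5]
opening: -0.002
grip_force: 0.6
```

```bash
python3 chk.py
```

```text
(86, 0.0851, array([0.6   , 0.0654, 0.0833]), 11.0)
16.35 [0.5679 0.176  0.0082] rho,t 0.1241 -0.0068 push ydir -14.8 Fpush 0.63 [-0.6  0.4  1. ] 0.3907705005258322
```

Request:
drive_tool([
  [0,0.001,0.0146,0,0,0,0.0222],
  [0,0.002,0.029,0,0,0,0.0444],
  [0,0.002,0.029,0,0,0,0.0444],
])

```text
time_s: 16.6
eef_pos: [0.5722, 0.175, 0.0081]
orientation: [[0.29, 0.957, 0.001], [0.957, -0.29, -0.0], [-0.0, 0.001, -1.0]]
ft_force: [-1.0, 0.6, 0.7]
opening: 0.003
grip_force: 0.6
```

```bash
python3 chk.py
```

```text
(93, 0.0845, array([0.6006, 0.0631, 0.0824]), 8.6)
16.65 [0.5721 0.1751 0.0081] rho,t 0.1241 -0.0068 push ydir -16.8 Fpush 0.21 [-0.2  0.1  1.2] 0.4115696903318167
```

Request:
drive_tool([
  [0,0.001,0.0146,0,0,0,0.0222],
  [0,0.002,0.029,0,0,0,0.0444],
  [0,0.002,0.029,0,0,0,0.0444],
])

```text
time_s: 16.9
eef_pos: [0.5765, 0.174, 0.0081]
orientation: [[0.323, 0.946, 0.0], [0.946, -0.323, -0.0], [-0.0, 0.001, -1.0]]
ft_force: [-1.4, -0.1, 0.9]
opening: -0.005
grip_force: 0.6
```

```bash
python3 chk.py
```

```text
(93, 0.0851, array([0.6011, 0.0605, 0.0832]), 6.1)
16.95 [0.5764 0.174  0.0081] rho,t 0.1241 -0.0068 push ydir -18.8 Fpush 1.34 [-1.1  0.9  0.7] 0.4274847451597452
```

Request:
drive_tool([
  [0,0.001,0.0146,0,0,0,0.0222],
  [0,0.002,0.029,0,0,0,0.0444],
  [0,0.002,0.029,0,0,0,0.0444],
])

```text
time_s: 17.2
eef_pos: [0.5806, 0.1728, 0.0081]
orientation: [[0.356, 0.934, 0.0], [0.934, -0.356, -0.0], [-0.0, 0.0, -1.0]]
ft_force: [-1.8, -0.4, 0.9]
opening: -0.003
grip_force: 0.7
```

```bash
python3 chk.py
```

```text
(94, 0.0848, array([0.6016, 0.058 , 0.0831]), 3.6)
17.25 [0.5805 0.1729 0.008 ] rho,t 0.1242 -0.0069 push ydir -20.8 Fpush 0.52 [-0.5  0.1  1.6] 0.45783025212585926
```

Request:
drive_tool([
  [0,0.001,0.0146,0,0,0,0.0222],
  [0,0.002,0.029,0,0,0,0.0444],
  [0,0.002,0.029,0,0,0,0.0444],
])

```text
time_s: 17.5
eef_pos: [0.5848, 0.1716, 0.0081]
orientation: [[0.389, 0.921, 0.0], [0.921, -0.389, -0.0], [-0.0, 0.001, -1.0]]
ft_force: [-1.6, 0.8, 0.9]
opening: 0.003
grip_force: 0.6
```

```bash
python3 chk.py
```

```text
(89, 0.0836, array([0.6006, 0.0498, 0.0819]), -4.4)
17.55 [0.5848 0.1717 0.008 ] rho,t 0.1245 -0.0068 push ydir -22.8 Fpush 0.81 [-0.6  0.5  0.6] 0.34833778627216816
```

```bash
python3 - <<'E'
from h import *
for n in("scene","scene","top"):
    im,W=grab(n);d=W[...,:2]-AX;r=np.hypot(d[...,0],d[...,1])
    m=(r>.03)&(r<.085)&(d[...,0]>.02)&(abs(d[...,1])<.045)
    for lo,hi in((.05,.06),(.06,.07),(.07,.079),(.079,.09)):
        q=W[m&(W[...,2]>lo)&(W[...,2]<hi)]
        if len(q):print(n,lo,len(q),q.mean(0).round(4),q.min(0).round(4),q.max(0).round(4))
E
python3 chk.py
```

```text
scene 0.05 5 [0.6073 0.0526 0.0532] [0.6061 0.0486 0.0503] [0.609  0.0602 0.0568]
scene 0.06 20 [0.6077 0.0514 0.064 ] [0.6016 0.0406 0.0603] [0.6122 0.0634 0.07  ]
scene 0.07 20 [0.6073 0.0493 0.0753] [0.5898 0.0389 0.0703] [0.6134 0.0599 0.0786]
scene 0.079 50 [0.601  0.0501 0.0828] [0.589  0.0386 0.0791] [0.6127 0.0606 0.0888]
scene 0.05 6 [0.6071 0.0525 0.055 ] [0.606  0.0461 0.0513] [0.608  0.0602 0.0579]
scene 0.06 16 [0.6073 0.0525 0.0641] [0.6009 0.0409 0.0604] [0.6129 0.0636 0.0684]
scene 0.07 19 [0.6074 0.0497 0.0751] [0.5884 0.0384 0.0701] [0.6123 0.0601 0.0789]
scene 0.079 53 [0.6016 0.0494 0.0829] [0.5868 0.0383 0.079 ] [0.6109 0.0605 0.0869]
top 0.05 13 [0.5953 0.0522 0.0526] [0.5717 0.0204 0.0503] [0.6243 0.0766 0.0589]
top 0.06 2 [0.5966 0.063  0.0684] [0.5934 0.063  0.0673] [0.5997 0.063  0.0695]
top 0.07 7 [0.5981 0.0504 0.0764] [0.5894 0.0401 0.0745] [0.6056 0.0629 0.0785]
top 0.079 39 [0.5999 0.051  0.0838] [0.5885 0.0401 0.0792] [0.6114 0.0596 0.0894]
(92, 0.084, array([0.6012, 0.0497, 0.0821]), -4.5)
17.75 [0.5848 0.1721 0.0081] rho,t 0.1249 -0.0069 push ydir -22.8 Fpush 0.06 [-0.   0.1  0. ] 0.014186422631610185
```

The head now leans about 0.13 rad forward with almost no push force. That fits the pin's leading edge tipping over the near rim of the bore, so I'll carry on gently.

Request:
drive_tool([
  [0,0.001,0.0146,0,0,0,0.0222],
  [0,0.001,0.022,0,0,0,0.0333],
  [0,0.001,0.022,0,0,0,0.0333],
])

```text
time_s: 18.0
eef_pos: [0.5877, 0.171, 0.0081]
orientation: [[0.412, 0.911, 0.0], [0.911, -0.412, 0.0], [0.0, 0.0, -1.0]]
ft_force: [-0.7, 0.7, 0.3]
opening: -0.0
grip_force: 0.5
```

```bash
python3 chk.py
```

```text
(88, 0.0853, array([0.6014, 0.0483, 0.083 ]), -5.8)
18.05 [0.5876 0.171  0.0081] rho,t 0.1248 -0.0071 push ydir -24.3 Fpush 0.35 [-0.1  0.6  0. ] 0.38423758931457996
```

Request:
drive_tool([
  [0,0.001,0.0146,0,0,0,0.0222],
  [0,0.001,0.022,0,0,0,0.0333],
  [0,0.001,0.022,0,0,0,0.0333],
])

```text
time_s: 18.3
eef_pos: [0.5909, 0.1696, 0.0081]
orientation: [[0.436, 0.9, 0.001], [0.9, -0.436, 0.0], [0.0, 0.0, -1.0]]
ft_force: [0.2, 0.9, -0.2]
opening: -0.002
grip_force: 0.4
```

```bash
python3 chk.py
```

```text
(89, 0.0844, array([0.6015, 0.0465, 0.0824]), -7.5)
18.35 [0.5909 0.1696 0.0081] rho,t 0.1247 -0.0069 push ydir -25.8 Fpush 0.76 [-1.2 -0.7 -0.2] 0.29027667827904224
```

Request:
drive_tool([
  [0,0.001,0.0146,0,0,0,0.0222],
  [0,0.002,0.029,0,0,0,0.0444],
  [0,0.002,0.029,0,0,0,0.0444],
])

```text
time_s: 18.6
eef_pos: [0.5951, 0.1677, 0.0082]
orientation: [[0.467, 0.884, 0.001], [0.884, -0.467, -0.0], [0.0, 0.001, -1.0]]
ft_force: [-0.5, 0.5, 0.5]
opening: 0.004
grip_force: 0.4
```

```bash
python3 chk.py
```

```text
(92, 0.0837, array([0.6008, 0.0449, 0.0816]), -9.2)
18.65 [0.595  0.1678 0.0081] rho,t 0.1247 -0.0067 push ydir -27.8 Fpush 0.47 [-0.2  0.7 -0.2] 0.2110883267596364
```

Request:
drive_tool([
  [0,0.001,0.0146,0,0,0,0.0222],
  [0,0.001,0.022,0,0,0,0.0333],
  [0,0.001,0.022,0,0,0,0.0333],
])

```text
time_s: 18.9
eef_pos: [0.598, 0.1664, 0.0081]
orientation: [[0.49, 0.872, 0.001], [0.872, -0.49, -0.0], [0.0, 0.001, -1.0]]
ft_force: [-1.2, 0.8, -0.3]
opening: 0.005
grip_force: 0.3
```

```bash
python3 chk.py
```

```text
(85, 0.08, array([0.6017, 0.0493, 0.0778]), -4.9)
18.95 [0.5979 0.1663 0.0081] rho,t 0.1247 -0.0067 push ydir -29.3 Fpush 0.62 [-0.1  1.   0.5] 0.14012055471539497
```

```bash
python3 chk.py; python3 chk.py
```

```text
(67, 0.0698, array([0.6011, 0.051 , 0.0675]), -3.3)
19.0 [0.5979 0.1663 0.0082] rho,t 0.1247 -0.0067 push ydir -29.3 Fpush -0.29 [ 0.3 -0.   0.5] 0.12319659814238548
(68, 0.0691, array([0.602 , 0.049 , 0.0675]), -5.1)
19.05 [0.5979 0.1664 0.0082] rho,t 0.1247 -0.0067 push ydir -29.3 Fpush 1.29 [-0.8  1.3  0.9] 0.08179489988833666
```

The head top went from 85 to 69 mm, so the pin has dropped into the bore. I'll back off the spoke and lift clear.

Request:
drive_tool([
  [0,0,-0.03,0,0,0,0],
  [0,0.02,-0.1,0,0,0,0],
  [0,0.05,-0.2,0,0,0,0],
  [0,0.05,-0.2,0,0,0,0],
  [0,0.05,-0.2,-0.3,0,0,0],
  [0,0.05,-0.2,-0.6,0,0,0],
  [0,0.05,-0.2,-0.9,0,0,0],
  [0,0.05,-0.2,-0.9,0,0,0],
  [0,0.05,-0.2,-0.9,0,0,0],
])

```text
time_s: 19.8
eef_pos: [0.578, 0.1886, 0.1478]
orientation: [[0.489, 0.872, 0.008], [0.872, -0.489, 0.004], [0.007, 0.005, -1.0]]
ft_force: [0.5, -1.6, 0.4]
opening: 0.001
grip_force: 0.0
```

```bash
python3 chk.py; python3 - <<'E'
from h import *
im,W=grab("scene");cv2.imwrite("pics/c7.png",cv2.resize(im[:,:,::-1],(800,600)))
E
```

```text
(66, 0.0698, array([0.6014, 0.049 , 0.0673]), -5.2)
19.85 [0.5762 0.1883 0.145 ] rho,t 0.1333 -0.0363 push ydir -29.2 Fpush -0.49 [ 1.   0.9 -0.4] 0.0
```

View pics/c7.png

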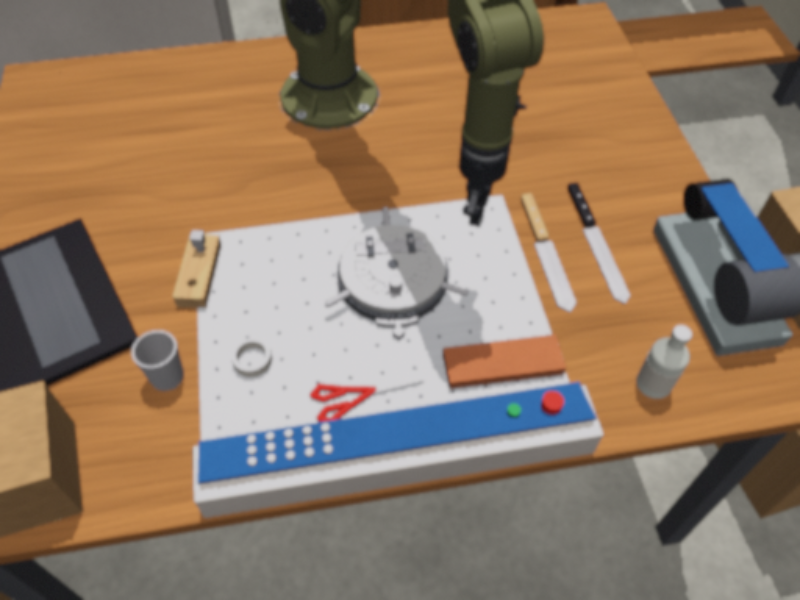

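The pin's head is down on the table at (396,288) px, in line with the pointer at (398,330). The arm is clear and nothing else has moved.

```bash
python3 -c "
from workcell import robot
print(robot.job_done())"
```

```text
the job is handed in; nothing more can be done
None
```

The index pin dropped into the bore with its head down on the turntable, in line with the pointer; the arm is clear, nothing else appears moved, and the job was handed in at about 20 s (the hand-in returned no verdict).

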